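Tombola bottle onto its display stand, label up

ROBOT

A 6-joint arm with a two-finger parallel gripper is mounted at the origin on the work surface. World frame = base frame: x ahead of the robot, y to its left, z up, the work surface at z = 0. Lengths are in m, angles in rad, forces in N, time in s.
With the tool pointing down it reaches from about 0.375 to 0.975 m from the base axis. Payload 3.8 kg.
Tool frame: the origin (TCP) lies at the very end of the fingers, on their centre line; the grasp point (between the pads) lies 19 mm behind it; z points along the fingers, y is the line along which they close (so a half turn about z gives the same grasp; the last joint's range is limited). The gripper opens to 85 mm and grips with 20 to 120 N. Pads are 22 mm wide; open, the fingers measure 114 mm over their backs; the gripper's body (76 mm by 85 mm) begins 54 mm behind the grasp point. The pads swing forward as they close: fully open they stand 13 mm farther back than shut.
Start: joints at [1.112, 0.264, 1.604, -0, 1.274, -0.037], TCP at [0.276, 0.616, 0.231] pointing down, gripper open.
Joint ranges: [-2.63, 2.63], [-0.94, 2.18], [0.31, 2.57], [-1.31, 4.45], [0, 2.66], [-2.55, 2.55]. Speed limits (rad/s): [2.57, 2.57, 3.14, 3.14, 3.14, 3.14].

INTERFACE

Orientations are given as a rotation vector (axis times angle).
In Python, from workcell import read_state, read_camera, calibration, finish_job gives the robot as it stands.
- The arm moves only by the tool step_arm, never from a script. Its argument "commands" is a list of rows, each an object of numbers: "fingers": the gripper's target within -1 to 1 (shut at 1, half-way at 0, fully open at -1); "dx", "dy", "dz": the shift along the tool's x, y, z in m; "roll": the turn about the tool's z in degrees. In form: [{"fingers": .., "dx": .., "dy": .., "dz": .., "roll": ..}, ...]. A call has 1 to 8 rows; each row is the pose to reach, as a shift and turn from the pose commanded when the call began, along the tool's axes at that moment; what a row does not reach only later rows make up. A row lasts 1/8 s, in which the tool goes at most 62.5 mm and 10.7 degrees, less where a joint would pass 70% of its speed; a pose out of reach is approached as far as the arm can. A call with a gripper value outside its range is refused whole. The fingers move at their own pace and stop on an object; "squeeze" is the grip in N (left out, the last holds). Time passes only in rows, so rows that repeat a pose let the fingers close. It gives the time, the measured TCP pose, the force, the opening and the grip force at its end, in the units of the state.
- read_state(): the state, without advancing time (a new reading comes with each control period).
- read_camera(name): name is "side" or "top"; returns (picture, depth): 420x560x3 uint8, blue, green, red; 420x560 float32, m along the optical axis (not along the pixel's ray), 0 where there is no reading.
- calibration(name): a dict with "intrinsics" (3x3 intrinsics, pixels), "world_to_cam" (4x4, takes a point from world to camera coordinates). Camera axes: x right, y up, looking along -z (the intrinsics and any distortion apply to the point x, -y, -z); pixel columns grow to the right and rows downward; lengths in m; the calibration is good to about 2 mm. A picture is of the moment at which its call begins. calibration takes no time and is no camera call.
- finish_job(): hands the job in; it is judged then, once.
The state is a dict: "time": time; "q": joint angles; "joint_vel": joint speeds; "joint_torque": joint torques, N m; "tool_pos": TCP position; "tcp_rot": TCP orientation; "wrist_force": force on the tool from outside, world axes, zero at the start; "torque": the same for the moment, N m; "width": opening from 0.0 (shut) to 1.0 (fully open); "grip_force": force on a finger pad.
Only numpy, scipy, OpenCV 4.12 (cv2) and the standard library are available. Lean on these libraries where they do the work, as an engineer would, in place of code of your own. Each camera call takes 0.05 s, during which the arm holds its last target. There are 200 camera calls.

TASK

The small sparkling-wine bottle on the rubber bar mat is a raffle prize and is to go on show in the wooden reclining stand. Without lifting it, first roll it along the mat until its big front label faces straight up, and let it lie there still. Then grip it round the body, lift it and lay it gently in the stand with the label still on top, neck up the slope and base down at the foot ledge, and let go only once it lies in both saddles; leave the other bottle, the mug and the coasters alone.

Things in the scene. Friction and masses are not known exactly. Their poses are not given: they have to be found in the camera images.
- bottle_middle (a point): The bottle to show: green glass, 190 mm long, 0.4 kg, lying with its neck away from the robot. Round body 56 mm in diameter up to 100 mm from the base, then a shoulder and a 29-32 mm neck. This point: on the axis, 58 mm from the base, mid body, near the centre of mass, the place to grip. z axis: along the bottle to the mouth; x axis: out through the middle of the front label.
- prize_bottle: The same bottle, same point and axes. It rolls across its length, 28 mm per radian (88 mm for half a turn), and stays where it is left. Pushed slowly from the side, or led between two open fingers, it rolls and does not slide, also while the fingers close on it; light pressure (3 to 5 N) on top of the body, moved sideways, rolls it half as far as the finger moves.
- front_label (a point): Middle of the big front label, on the body's surface, 28 mm from the axis, 58 mm from the base. White paper with two thin brass lines and a brass frame in its middle, 66 mm along the bottle, reaching 49 degrees round it to each side. The plain back label opposite is much smaller: 30 mm along the bottle, 20 degrees to each side.
- mouth (a point): Centre of the bottle's top end (silvery foil capsule), on its axis, 190 mm from the base.
- mat_centre (a point): Centre of the upper face (5 mm above the counter) of the fixed grey rubber bar mat under the bottle: 240 mm by 370 mm, with a rim 7 mm wide and 3 mm high. z axis: along the 240 mm side, away from the robot, as the bottle points at the start; y: along the 370 mm side, to the left; x: down. The bottle starts within 40 mm of it, with room to roll half a turn either way.
- cradle: Sloping part of the fixed wooden display stand: spine, two V saddles and a foot ledge, rising 30 degrees away from the robot. Origin: the centre of the base of a bottle that is home, against the ledge, 66 mm above the counter. x axis: up the slope, along the axis of a bottle that is home; y: level, to the left; z: square to the slope, upward and leaning towards the robot.
- seat_middle (a point): Where bottle_middle lies when the bottle is home: 58 mm up the slope from the cradle's origin, 95 mm above the counter; axes as the cradle's. Saddles 12 mm thick, 44 mm below and 36 mm above this point along the slope, 70 mm wide, ending 9 mm below the bottle's axis; between them is room for fingers beside the body. The 34 mm wide spine is 42 mm below the axis.
- standing_bottle: Bystander: a bottle of the same kind standing on the counter beyond the work, 190 mm high. Origin at its foot.
- mug: Bystander: white mug, 80 mm in diameter, 95 mm high. Origin at its foot.
- coasters: Bystander: stack of round cardboard coasters, 94 mm in diameter, 15 mm high. Origin at its foot.
Not all that is in view belongs to the job. Leave any orange or pink look-alike of the prize_bottle alone. Leave any blue or purple look-alike of the part that bears cradle alone.

How it is judged:
On the way, in this order (a step that is already met when the one before it is completed fails the run):
1. the bottle has been rolled on the mat until its front label faces up, and lies there still (height (world z) of bottle_middle between 0.03 and 0.045 m and angle between bottle_middle's own x axis and vertical below 0.3 rad and linear speed of prize_bottle below 0.02 m/s), for 0.3 s.
2. the bottle is laid into the stand while still held, along its slope (contact force between the fingers and prize_bottle above 1 N and x of bottle_middle in the frame of cradle between 0.04 and 0.085 m and z of bottle_middle in the frame of cradle between -0.01 and 0.012 m and y of bottle_middle in the frame of cradle between -0.012 and 0.012 m and angle between the z axis of bottle_middle and the x axis of cradle, either way round below 0.2 rad), for 0.1 s.
At the end, for the whole second after the job is handed in: The bottle lies at rest in both saddles of the stand, its axis within 8 mm and 8 degrees of the stand's, neck up the slope, its base at the foot ledge (at most 14 mm up from it), the front label on top within about 17 degrees, and it has been let go (x of bottle_middle in the frame of cradle between 0.046 and 0.072 m and y of bottle_middle in the frame of cradle between -0.008 and 0.008 m and z of bottle_middle in the frame of cradle between -0.008 and 0.008 m and angle between the z axis of bottle_middle and the x axis of cradle, either way round below 0.14 rad and x of mouth in the frame of cradle above 0.16 m and y of front_label in the frame of cradle between -0.0085 and 0.0085 m and z of front_label in the frame of cradle above 0.016 m and linear speed of prize_bottle below 0.02 m/s); the robot touches nothing.
It fails at once if the bottle is lifted off the mat with its front label not facing up (height (world z) of bottle_middle above 0.052 m and angle between bottle_middle's own x axis and vertical above 1 rad).
It fails at once if the other bottle, the mug or the coasters are pushed or knocked over (distance of any of standing_bottle, mug, coasters from where it was at the start of the episode above 0.02 m).
It also fails if it takes over 45 s, if anything falls off the work surface, if the arm or the gripper's body presses on something with over 40 N, if the wrist force passes 120 N, or if a joint passes its speed limit or range.

## Working session

There is one attempt and no reset: what is moved stays moved. The work goes in short steps, Python scripts to look and compute and a tool call to move; the robot and the scene stay as the last step left them, time stands still between calls to the robot, and variables do not carry over. Pictures are saved under pics/ and viewed, at most 10 in all, crops included, and the job is handed in when it is done.

Besides the shell and the picture viewer there is one more tool, called after ">>>" as name(argument=value, ...) on one line, values as JSON. step_arm: Moves the arm, as the interface text tells. Its arguments: {"type":"object","properties":{"commands":{"type":"array","items":{"type":"object","properties":{"fingers":{"type":"number"},"dx":{"type":"number"},"dy":{"type":"number"},"dz":{"type":"number"},"roll":{"type":"number"}}}},"squeeze":{"type":"number"}},"required":["commands"]}

```bash
mkdir -p pics; cat > h.py <<'E'
import numpy as np, cv2
from workcell import *
from scipy.spatial.transform import Rotation as R
def cam(n,save=None):
    p,d=read_camera(n)
    np.save(f'/tmp/{n}_d.npy',d); cv2.imwrite(f'/tmp/{n}.png',p)
    if save: cv2.imwrite('pics/'+save,p)
    return p,d
def world(n,d):
    c=calibration(n);K=np.array(c['intrinsics']);T=np.linalg.inv(np.array(c['world_to_cam']))
    v,u=np.mgrid[:420,:560]
    P=np.stack([(u-K[0,2])/K[0,0]*d,-(v-K[1,2])/K[1,1]*d,-d],-1)
    return P@T[:3,:3].T+T[:3,3]
E
python3 - <<'E'
from h import *
for n in('top','side'):
    cam(n,n+'0.png'); c=calibration(n); print(c)
print(read_state())
E
```

```text
{'intrinsics': array([[531.81178031,   0.        , 280.37761074],
       [  0.        , 531.81178031, 215.41389463],
       [  0.        ,   0.        ,   1.        ]]), 'world_to_cam': array([[ 0.01853848, -0.99979582,  0.00804004, -0.02036961],
       [ 0.99007673,  0.01947744,  0.1391715 , -0.5034429 ],
       [-0.13929968,  0.00538022,  0.99023565, -1.82129916],
       [ 0.        ,  0.        ,  0.        ,  1.        ]])}
{'intrinsics': array([[546.06380439,   0.        , 276.22941507],
       [  0.        , 546.06380439, 202.77201243],
       [  0.        ,   0.        ,   1.        ]]), 'world_to_cam': array([[ 0.985388  , -0.16992739, -0.01162626, -0.4573329 ],
       [ 0.12213282,  0.65735559,  0.74361765, -0.1065214 ],
       [-0.11871842, -0.73417186,  0.66850402, -1.71001279],
       [ 0.        ,  0.        ,  0.        ,  1.        ]])}
{'time': 0.1, 'q': array([ 1.11207452e+00,  2.64689224e-01,  1.60523930e+00,  9.05788122e-06,
        1.27371034e+00, -3.69004853e-02]), 'joint_vel': array([ 0.00072335, -0.00249175, -0.00219006,  0.00058271, -0.00095418,
        0.00019269]), 'joint_torque': array([-5.26518634e-04, -5.16706359e+01, -3.68591738e+01, -6.99610678e-05,
        6.31294388e-03, -3.10815574e-05]), 'tool_pos': array([0.27606561, 0.6152377 , 0.23007783]), 'tcp_rot': array([-0.65759082, -3.0714757 ,  0.00311216]), 'wrist_force': array([-0.9057225 ,  0.32274208, -0.13859449]), 'torque': array([0.00282914, 0.02567271, 0.00378491]), 'grip_force': 0.0, 'width': 0.9979667567971546}
```

View pics/top0.png

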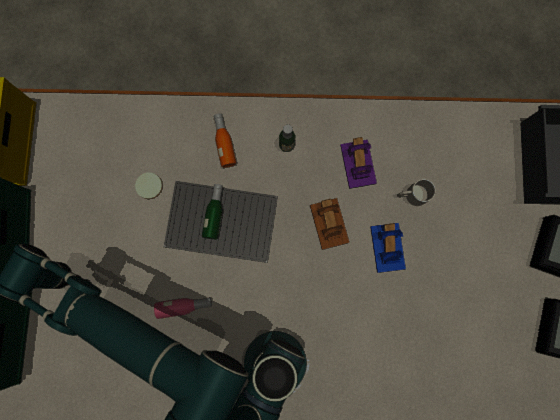

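View pics/side0.png

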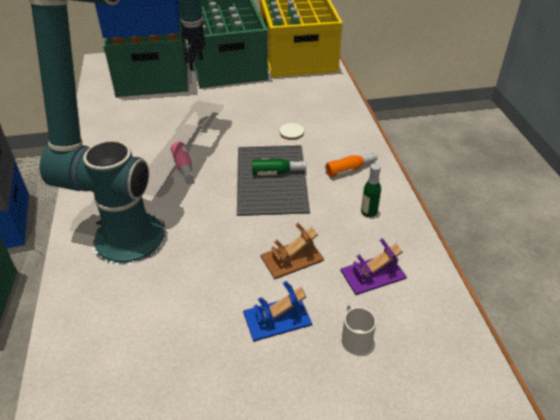

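Top view: green bottle on the mat at (213,212), with an orange look-alike at (225,140) and a pink one at (180,307). The stands are brown wood (328,222), purple (358,163) and blue (388,246). The green bottle and the brown stand fit the description, so I'll enlarge both to confirm.

```bash
python3 - <<'E'
from h import *
t=cv2.imread('/tmp/top.png');s=cv2.imread('/tmp/side.png')
a=cv2.resize(t[175:265,160:280],(400,300),interpolation=cv2.INTER_CUBIC)
b=cv2.resize(t[185:260,290:390],(400,300),interpolation=cv2.INTER_CUBIC)
c=cv2.resize(s[140:200,240:320],(400,300),interpolation=cv2.INTER_CUBIC)
d=cv2.resize(s[220:280,250:330],(400,300),interpolation=cv2.INTER_CUBIC)
m=np.vstack([np.hstack([a,b]),np.hstack([c,d])])
cv2.imwrite('pics/crop1.png',np.clip(m.astype(float)*1.6,0,255).astype('uint8'))
P=world('top',np.load('/tmp/top_d.npy'));Q=world('side',np.load('/tmp/side_d.npy'))
hsv=cv2.cvtColor(t,cv2.COLOR_BGR2HSV)
for (u,v) in [(213,212),(213,230),(218,190),(328,222),(175,183),(276,195),(268,260),(166,247),(318,203),(346,240),(300,300)]: print((u,v),P[v,u].round(3),hsv[v,u])
E
```

```text
(213, 212) [0.508 0.222 0.056] [ 64 140  62]
(213, 230) [0.446 0.22  0.054] [ 66 182  35]
(218, 190) [0.586 0.208 0.052] [ 26  17 105]
(328, 222) [ 0.481 -0.175  0.054] [ 15 157 104]
(175, 183) [0.617 0.367 0.007] [26 36 57]
(276, 195) [ 0.583  0.006 -0.005] [ 18  46 110]
(268, 260) [0.349 0.03  0.005] [ 21  47 104]
(166, 247) [0.388 0.389 0.002] [23 39 52]
(318, 203) [ 0.554 -0.143  0.013] [ 13 184  72]
(346, 240) [ 0.424 -0.243  0.013] [ 12 182  84]
(300, 300) [ 0.213 -0.085 -0.005] [ 21  49 105]
```

View pics/crop1.png

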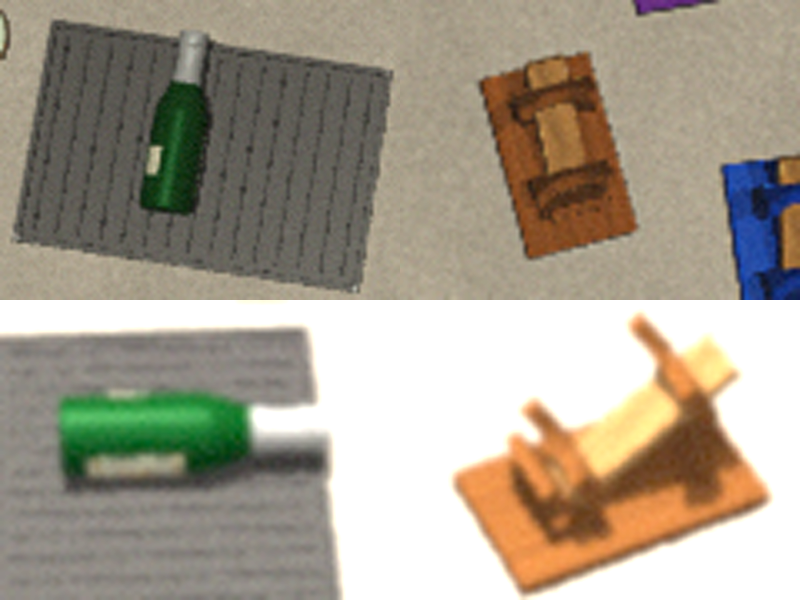

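Confirmed. The green bottle lies on the mat with its small back label on the upper left and its big label low on the −y side, so it needs to roll toward +y by roughly 135° (about 66 mm). The brown wooden stand at (328,222) is the target. Next I'll measure both.

```bash
cat > m.py <<'E'
from h import *
def med(n,k=4):
    L=[read_camera(n) for _ in range(k)]
    D=np.array([l[1] for l in L]); D[D==0]=np.nan
    return np.mean([l[0] for l in L],0).astype('uint8'),np.nanmedian(D,0)
def pca(P):
    c=P.mean(0);w,V=np.linalg.eigh(np.cov((P-c).T));return c,w,V
E
python3 - <<'E'
from m import *
out={}
for n in('top','side'):
    im,d=med(n);P=world(n,d);h=cv2.cvtColor(im,cv2.COLOR_BGR2HSV)
    np.savez(f'/tmp/{n}.npz',im=im,P=P)
    X,Y,Z=P[...,0],P[...,1],P[...,2]
    box=(X>.36)&(X<.62)&(Y>-.29)&(Y<-.09)
    cnt=(X>.2)&(X<.35)&(Y>-.3)&(Y<0); print(n,'counter z',np.nanmedian(Z[cnt]))
    br=box&(h[...,0]<22)&(h[...,1]>110)
    m=br.astype('uint8'); k,l,st,_=cv2.connectedComponentsWithStats(m); j=1+st[1:,4].argmax(); br=l==j
    print(' brown',br.sum(), st[j])
    pl=br&(Z<.022)
    q=np.c_[X[pl],Y[pl]].astype('float32'); r=cv2.minAreaRect(q);print(' plate z',np.median(Z[pl]),'rect',r)
    # mat
    mb=(X>.3)&(X<.68)&(Y>-.02)&(Y<.45)&(h[...,2]<np.median(h[...,2][cnt])*.75)&(Z<.03)&(h[...,1]<80)
    m=cv2.morphologyEx(mb.astype('uint8'),cv2.MORPH_OPEN,np.ones((5,5)))
    k,l,st,_=cv2.connectedComponentsWithStats(m); j=1+st[1:,4].argmax(); mb=l==j
    r=cv2.minAreaRect(np.c_[X[mb],Y[mb]].astype('float32'));print(' mat',r,np.median(Z[mb]))
    g=(X>.35)&(X<.68)&(Y>.1)&(Y<.33)&(Z>.025)&(Z<.08)
    c,w,V=pca(P[g]);print(' bottle pts',g.sum(),c.round(4),V[:,2].round(3),np.sqrt(w).round(4))
    body=g&(X<.53)
    print('  body zmax',np.percentile(Z[body],[50,90,98]),'x range',X[g].min(),X[g].max())
E
```

```text
top counter z -0.00033684777829035006
 brown 1304 [ 310  198   39   51 1304]
 plate z 0.011600706161562835 rect ((0.4827268123626709, -0.18365556001663208), (0.16401706635951996, 0.09917822480201721), 16.05006217956543)
 mat ((0.4845935106277466, 0.2001902014017105), (0.37304067611694336, 0.2417662888765335), 82.4703369140625) 0.0047969308430735325
 bottle pts 738 [0.5033 0.2217 0.0518] [-0.99   0.123  0.064] [0.0067 0.0145 0.0549]
  body zmax [0.05581142 0.06183019 0.06388092] x range 0.41769491586255614 0.679547347617889
side counter z 0.0006182195092043763
 brown 1591 [ 261  224   62   54 1591]
 plate z 0.012186650179032532 rect ((0.4788464903831482, -0.18260672688484192), (0.16257035732269287, 0.1008952185511589), 15.941444396972656)
 mat ((0.48198211193084717, 0.20152439177036285), (0.3770517408847809, 0.242379829287529), 82.8438491821289) 0.005822290620733472
 bottle pts 701 [0.5041 0.2128 0.0475] [-0.995  0.085  0.052] [0.0058 0.0134 0.0575]
  body zmax [0.05243785 0.06169724 0.06342173] x range 0.4161607727779948 0.6798083641275411
```

```bash
python3 - <<'E'
from m import *
from scipy.optimize import least_squares
# bottle: cylinder fit on body points
B=[]
for n in('top','side'):
    P=np.load(f'/tmp/{n}.npz')['P']; X,Y,Z=P[...,0],P[...,1],P[...,2]
    g=(X>.35)&(X<.68)&(Y>.1)&(Y<.33)&(Z>.018)&(Z<.08)
    q=P[g]; u=np.array([np.cos(np.radians(7.4)),-np.sin(np.radians(7.4)),0]);v=np.array([-u[1],u[0],0])
    s=q@u; print(n,'s range',np.percentile(s,[.5,2,98,99.5]).round(4))
    b=q[(s<s.min()+.10)&(s>s.min()+.012)&(q[:,2]>.03)]
    f=lambda p:np.hypot(b@v-p[0]-p[1]*(b@u-.45),b[:,2]-p[2])-.028
    r=least_squares(f,[np.median(b@v),0,.033],loss='soft_l1',f_scale=.002);print(' axis lateral,slope,z',r.x.round(4),'rms',np.sqrt(np.mean(r.fun**2)))
    s0=np.percentile(s,.5)+.058; print(' middle guess',(u*s0+v*r.x[0])[:2].round(4))
# stand
u=np.array([np.cos(np.radians(16)),np.sin(np.radians(16)),0]);v=np.array([-u[1],u[0],0]);c=np.array([.481,-.183,0])
for n in('top','side'):
    z=np.load(f'/tmp/{n}.npz');P=z['P'];q=P-c;t=q@u;l=q@v;Z=P[...,2]
    m=(abs(t)<.1)&(abs(l)<.06)&(Z>.02)
    sp=m&(abs(l)<.012)
    print(n)
    e=np.arange(-.09,.1,.006)
    for a in e:
        k=sp&(t>=a)&(t<a+.006); kk=m&(abs(l)>.022)&(abs(l)<.036)&(t>=a)&(t<a+.006)
        print(round(a+.003,3),k.sum(),np.nanmedian(Z[k]).round(4) if k.any() else '',kk.sum(),np.nanmax(Z[kk]).round(4) if kk.any() else '')
    a=m&(Z>.04); print('lateral range',np.percentile(l[a],[1,99]))
E
```

```text
top s range [0.3877 0.3893 0.5752 0.6478]
 axis lateral,slope,z [ 0.2873 -0.0056  0.0328] rms 0.0019269887959671357
 middle guess [0.479  0.2275]
side s range [0.3854 0.3882 0.6448 0.6486]
 axis lateral,slope,z [ 0.2905 -0.0058  0.0339] rms 0.002101389067512387
 middle guess [0.4771 0.2309]
top
-0.087 0  0 
-0.081 0  0 
-0.075 0  0 
-0.069 0  0 
-0.063 0  0 
-0.057 5 0.0519 1 0.0507
-0.051 12 0.0526 5 0.0588
-0.045 12 0.0482 8 0.0534
-0.039 10 0.0374 17 0.0671
-0.033 13 0.0341 15 0.0696
-0.027 12 0.0483 14 0.0647
-0.021 11 0.0495 11 0.055
-0.015 12 0.0415 4 0.0461
-0.009 12 0.0421 0 
-0.003 13 0.0455 0 
0.003 14 0.0504 0 
0.009 11 0.0542 0 
0.015 12 0.0578 0 
0.021 14 0.0613 0 
0.027 11 0.0641 5 0.1031
0.033 14 0.0674 16 0.1081
0.039 17 0.0861 14 0.1118
0.045 14 0.0908 12 0.1007
0.051 10 0.0855 11 0.09
0.057 12 0.0812 3 0.0721
0.063 14 0.0836 0 
0.069 13 0.0873 0 
0.075 10 0.0873 0 
0.081 0  0 
0.087 0  0 
0.093 0  0 
0.099 0  0 
lateral range [-0.03463644  0.03331097]
side
-0.087 0  0 
-0.081 0  0 
-0.075 0  0 
-0.069 0  0 
-0.063 0  0 
-0.057 9 0.0522 4 0.0532
-0.051 28 0.0513 19 0.0573
-0.045 6 0.0484 13 0.0651
-0.039 5 0.0385 29 0.0686
-0.033 16 0.0319 32 0.0692
-0.027 18 0.0491 14 0.0618
-0.021 5 0.0481 10 0.0532
-0.015 12 0.0403 0 
-0.009 17 0.0442 0 
-0.003 14 0.0477 0 
0.003 13 0.0507 0 
0.009 17 0.0545 0 
0.015 14 0.0574 0 
0.021 18 0.061 0 
0.027 15 0.0644 10 0.1051
0.033 23 0.0681 26 0.1107
0.039 25 0.0862 21 0.1087
0.045 29 0.04 36 0.0971
0.051 4 0.0816 24 0.0881
0.057 14 0.0818 6 0.0588
0.063 14 0.0847 0 
0.069 17 0.0875 0 
0.075 6 0.0865 0 
0.081 0  0 
0.087 0  0 
0.093 0  0 
0.099 0  0 
lateral range [-0.03392953  0.03495202]
```

Measured: bottle middle ≈ (0.478, 0.229, 0.033), yaw −7.6°. Seat ≈ (0.477, −0.184, 0.095), uphill yaw +16°. The spine heights and saddle tops agree with the given geometry. I'll move above the bottle.

>>> step_arm(commands=[{"fingers": -1,"dx": -0.05,"dy": -0.04,"dz": 0.0,"roll": -4},{"fingers": -1,"dx": -0.1,"dy": -0.08,"dz": 0.0,"roll": -8},{"fingers": -1,"dx": -0.148,"dy": -0.117,"dz": 0.0,"roll": -12},{"fingers": -1,"dx": -0.196,"dy": -0.155,"dz": 0.0,"roll": -16.4},{"fingers": -1,"dx": -0.245,"dy": -0.194,"dz": 0.01,"roll": -16.4},{"fingers": -1,"dx": -0.294,"dy": -0.232,"dz": 0.02,"roll": -16.4},{"fingers": -1,"dx": -0.3425,"dy": -0.2707,"dz": 0.04,"roll": -16.4},{"fingers": -1,"dx": -0.3425,"dy": -0.2707,"dz": 0.06,"roll": -16.4}])

```text
time: 1.5
tool_pos: [0.4801, 0.2253, 0.1716]
tcp_rot: [0.221, 3.132, -0.0]
wrist_force: [0.3, 0.4, 0.2]
width: 0.995
grip_force: 0.0
```

```bash
cat > st.py <<'E'
from h import *
s=read_state();M=R.from_rotvec(s['tcp_rot']).as_matrix();print(s['time'],s['tool_pos'].round(4),'x',M[:,0].round(3),'y',M[:,1].round(3),'z',M[:,2].round(3),'yang',np.degrees(np.arctan2(M[1,1],M[0,1])).round(2),'w',s['width'],s['grip_force'],s['wrist_force'].round(2))
import sys
if len(sys.argv)>3:
    d=np.array([float(a) for a in sys.argv[1:4]])-s['tool_pos'];print('tool shift',(M.T@d).round(4))
E
python3 st.py .478 .229 .012
```

```text
1.5 [0.4801 0.2253 0.1716] x [-0.99   0.14  -0.002] y [0.14 0.99 0.  ] z [ 0.002 -0.    -1.   ] yang 81.94 w 0.9954884812726759 0.0 [0.27 0.45 0.21]
tool shift [0.003  0.0034 0.1596]
```

>>> step_arm(commands=[{"fingers": -1,"dz": 0.04},{"fingers": -1,"dz": 0.08},{"fingers": -1,"dz": 0.11},{"fingers": -1,"dz": 0.135},{"fingers": -1,"dz": 0.15},{"fingers": -1,"dz": 0.156},{"fingers": -0.45,"dz": 0.156},{"fingers": -0.45,"dz": 0.156}])

```text
invalid input
```

```bash
python3 st.py .478 .229 .012
```

```text
1.5 [0.4801 0.2253 0.1716] x [-0.99   0.14  -0.002] y [0.14 0.99 0.  ] z [ 0.002 -0.    -1.   ] yang 81.94 w 0.9954884812726759 0.0 [0.27 0.45 0.21]
tool shift [0.003  0.0034 0.1596]
```

All keys are needed in every row.

>>> step_arm(commands=[{"fingers": -1,"dx": 0,"dy": 0,"roll": 0,"dz": 0.04},{"fingers": -1,"dx": 0,"dy": 0,"roll": 0,"dz": 0.08},{"fingers": -1,"dx": 0,"dy": 0,"roll": 0,"dz": 0.11},{"fingers": -1,"dx": 0,"dy": 0,"roll": 0,"dz": 0.135},{"fingers": -1,"dx": 0,"dy": 0,"roll": 0,"dz": 0.15},{"fingers": -1,"dx": 0,"dy": 0,"roll": 0,"dz": 0.156},{"fingers": -0.45,"dx": 0,"dy": 0,"roll": 0,"dz": 0.156},{"fingers": -0.45,"dx": 0,"dy": 0,"roll": 0,"dz": 0.156}])

```text
time: 2.5
tool_pos: [0.479, 0.2291, 0.0164]
tcp_rot: [0.213, 3.132, 0.001]
wrist_force: [-0.3, -0.6, -0.4]
width: 0.722
grip_force: 0.0
```

```bash
python3 st.py .478 .229 .012
```

```text
2.5 [0.479  0.2291 0.0164] x [-0.991  0.135 -0.002] y [0.135 0.991 0.001] z [ 0.002  0.001 -1.   ] yang 82.24 w 0.7224458933227851 0.0 [-0.26 -0.56 -0.36]
tool shift [ 0.001  -0.0002  0.0044]
```

>>> step_arm(commands=[{"fingers": -0.45,"dx": 0,"dy": 0.004,"roll": 0,"dz": 0.002},{"fingers": -0.45,"dx": 0,"dy": 0.008,"roll": 0,"dz": 0.002},{"fingers": -0.45,"dx": 0,"dy": 0.012,"roll": 0,"dz": 0.002},{"fingers": -0.45,"dx": 0,"dy": 0.016,"roll": 0,"dz": 0.002},{"fingers": -0.45,"dx": 0,"dy": 0.02,"roll": 0,"dz": 0.002},{"fingers": -0.45,"dx": 0,"dy": 0.024,"roll": 0,"dz": 0.002},{"fingers": -0.45,"dx": 0,"dy": 0.028,"roll": 0,"dz": 0.002},{"fingers": -0.45,"dx": 0,"dy": 0.032,"roll": 0,"dz": 0.002}])

```text
time: 3.5
tool_pos: [0.4823, 0.2606, 0.0133]
tcp_rot: [-0.213, -3.134, 0.0]
wrist_force: [-0.4, -0.5, 0.1]
width: 0.72
grip_force: 0.1
```

>>> step_arm(commands=[{"fingers": -0.45,"dx": 0,"dy": 0.004,"roll": 0,"dz": 0},{"fingers": -0.45,"dx": 0,"dy": 0.008,"roll": 0,"dz": 0},{"fingers": -0.45,"dx": 0,"dy": 0.012,"roll": 0,"dz": 0},{"fingers": -0.45,"dx": 0,"dy": 0.016,"roll": 0,"dz": 0},{"fingers": -0.45,"dx": 0,"dy": 0.02,"roll": 0,"dz": 0},{"fingers": -0.45,"dx": 0,"dy": 0.023,"roll": 0,"dz": 0},{"fingers": -0.45,"dx": 0,"dy": 0.025,"roll": 0,"dz": 0},{"fingers": -0.45,"dx": 0,"dy": 0.025,"roll": 0,"dz": 0}])

```text
time: 4.5
tool_pos: [0.4857, 0.2853, 0.0133]
tcp_rot: [0.212, 3.134, 0.0]
wrist_force: [0.3, -0.5, -0.5]
width: 0.727
grip_force: 0.0
```

```bash
python3 st.py .478 .229 .012; python3 - <<'E'
from m import *
a,_=cam('top');b,_=cam('side')
def crop(im,c,w,h):
    return cv2.resize(im[c[1]-h//2:c[1]+h//2,c[0]-w//2:c[0]+w//2],(400,400),interpolation=cv2.INTER_CUBIC)
K=calibration('top');
def pix(n,p):
    c=calibration(n);q=np.array(c['world_to_cam'])@np.r_[p,1];k=c['intrinsics'];return int(k[0,0]*q[0]/-q[2]+k[0,2]),int(-k[1,1]*q[1]/-q[2]+k[1,2])
p=[.48,.285,.04]
m=np.hstack([crop(a,pix('top',p),80,80),crop(b,pix('side',p),80,80)]);print(pix('top',p),pix('side',p))
cv2.imwrite('pics/roll1.png',np.clip(m*1.6,0,255).astype('uint8'))
E
```

```text
4.5 [0.4857 0.2853 0.0133] x [-0.991  0.135 -0.   ] y [0.135 0.991 0.   ] z [ 0.  0. -1.] yang 82.24 w 0.7270419509672681 0.0 [ 0.34 -0.46 -0.53]
tool shift [ 0.0001 -0.0568  0.0013]
(195, 220) (266, 155)
```

View pics/roll1.png

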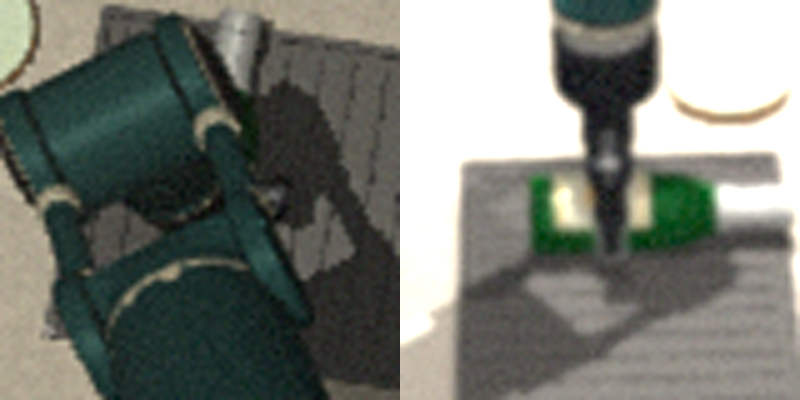

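```bash
cat > lab.py <<'E'
from m import *
def label(n,mid,yaw,show=True,rng=(.012,.105)):
    """angle (deg, from vertical, + toward +lateral/left) of bright label pixels on cylinder; mid=bottle middle, horizontal axis"""
    im=cv2.imread(f'/tmp/{n}.png');c=calibration(n);K=c['intrinsics'];T=np.linalg.inv(c['world_to_cam']);C=T[:3,3]
    hsv=cv2.cvtColor(im,cv2.COLOR_BGR2HSV)
    u=np.array([np.cos(yaw),np.sin(yaw),0]);v=np.array([-u[1],u[0],0])
    y,x=np.mgrid[:420,:560];D=np.stack([(x-K[0,2])/K[0,0],-(y-K[1,2])/K[1,1],-np.ones(x.shape)],-1)@T[:3,:3].T
    o=C-mid;a=D@v;b=D[...,2];p=o@v;q=o[2]
    A=a*a+b*b;Bq=a*p+b*q;Cq=p*p+q*q-.028**2;disc=Bq**2-A*Cq
    t=(-Bq-np.sqrt(np.where(disc>0,disc,np.nan)))/A
    H=o+t[...,None]*D;s=H@u+.058;ph=np.degrees(np.arctan2(H@v,H[...,2]))
    ok=(disc>0)&(s>rng[0])&(s<rng[1])
    return s[ok],ph[ok],hsv[ok],ok
def show(n,mid,yaw):
    s,ph,h,_=label(n,mid,yaw)
    code=np.where(h[:,2]<35,'k',np.where((h[:,1]>110)&(h[:,0]>40)&(h[:,0]<90),'g',np.where(h[:,1]<90,'W','?')))
    for a in np.arange(-150,151,8):
        r=''
        for b in np.arange(.012,.105,.004):
            k=(abs(ph-a)<=4)&(abs(s-b)<=.002)
            r+=max('kgW?',key=lambda ch:(code[k]==ch).sum()) if k.any() else ' '
        if r.strip(): print(f'{a:5d} {r}')
E
python3 - <<'E'
from lab import *
for off in(0,-.0025): print(off); show('side',np.array([.4857+off*.13,.2853+off,.033]),np.radians(-7.7))
E
```

```text
0
 -134                       k 
 -126               ?kgkg?ggW 
 -118  ggggggWWWkkWW          
 -110 g            Wgggkggggg 
 -102 ggggggg?WWkkWW       gg 
  -94 gggggggWWWkkWWgggggggg  
  -86 g??WWWWWWWkkkWW?ggggggg 
  -78 ?WWWWWWWWWkkkWWWWW?gggg 
  -70 ?WWWWWWWWkkkkWWWWWWgggg 
  -62 WWWWWWWWWkkkkkWWWWWgggg 
  -54 WWWWWWWWWkkkkkWWWWWgggg 
  -46 WWWWWWWWWkkkkWWWWWWggggg
  -38 WWWWWWWWWkkkkWWWWWWggggg
  -30 WWWWWWWWWkkkkWWWWWWggggg
  -22  WWWWWWWWkkkkWWW WWggggg
  -14  WWWWWWWkkkkkWWWW    ggg
   -6  WWWWWWWWkWWkkWWWWWgg   
    2           WWWkWWWWWg??g?
   10  WWWWWWWkk              
   18                WWWWWWWWW
   26          WWWWkk         
   34         kk              
-0.0025
 -142            k            
 -134       WWWWW             
 -126 k??Wkk                  
 -118              W?kgkg?ggk 
 -110 gggggggWWWkkWW          
 -102      gg?WWkkWWgggkgggggk
  -94 gggggg    kkWWgggggggggg
  -86 gggggggWWW   WW?gggggggg
  -78 g??WWWWWWWkkkWWWWW?ggggg
  -70 ?WWWWWWWWWkkkWWWWWWgggg 
  -62 ?WWWWWWWWkkkkkWWWWWgggg 
  -54 WWWWWWWWWkkkkkWWWWWgggg 
  -46 WWWWWWWWWkkkkWWWWWWgggg 
  -38 WWWWWWWWWkkkkWWWWWWgggg 
  -30 WWWWWWWWWkkkkWWWWWWggggg
  -22  WWWWWWWWkkkkWWWWWWggggg
  -14      WWWkkkkkWWWWWWggggg
   -6  WWWW       kkWWWWWggggg
    2  WWWWWWWWkWW           ?
   10          kWWWkWWWWWg??g 
   18  WWWWWWWk               
   26                      WWW
   34                     W
```

Side crop: the big label now faces the camera, its lower edge about 80° below vertical, so its centre is about 30° short. I'll roll 13 mm further, then raise the gripper for a clear look.

>>> step_arm(commands=[{"fingers": -0.45,"dx": 0,"dy": 0.004,"roll": 0,"dz": 0},{"fingers": -0.45,"dx": 0,"dy": 0.008,"roll": 0,"dz": 0},{"fingers": -0.45,"dx": 0,"dy": 0.011,"roll": 0,"dz": 0},{"fingers": -0.45,"dx": 0,"dy": 0.013,"roll": 0,"dz": 0},{"fingers": -0.45,"dx": 0,"dy": 0.013,"roll": 0,"dz": 0},{"fingers": -0.45,"dx": 0,"dy": 0.013,"roll": 0,"dz": 0}])

```text
time: 5.35
tool_pos: [0.4874, 0.298, 0.0133]
tcp_rot: [-0.213, -3.134, 0.0]
wrist_force: [-0.3, -0.3, -0.3]
width: 0.729
grip_force: 0.0
```

>>> step_arm(commands=[{"fingers": -0.7,"dx": 0,"dy": 0,"roll": 0,"dz": 0},{"fingers": -0.7,"dx": 0,"dy": 0,"roll": 0,"dz": 0},{"fingers": -0.7,"dx": 0,"dy": 0,"roll": 0,"dz": -0.03},{"fingers": -0.7,"dx": 0,"dy": 0,"roll": 0,"dz": -0.08},{"fingers": -0.7,"dx": 0.05,"dy": 0,"roll": 0,"dz": -0.1},{"fingers": -0.7,"dx": 0.06,"dy": 0.05,"roll": 0,"dz": -0.12},{"fingers": -0.7,"dx": 0.06,"dy": 0.11,"roll": 0,"dz": -0.12},{"fingers": -0.7,"dx": 0.06,"dy": 0.15,"roll": 0,"dz": -0.12}])

```text
time: 6.35
tool_pos: [0.4485, 0.4573, 0.1343]
tcp_rot: [0.211, 3.133, 0.003]
wrist_force: [0.5, 0.3, 0.6]
width: 0.854
grip_force: 0.0
```

```bash
python3 st.py; cat > bot.py <<'E'
from lab import *
from scipy.optimize import least_squares
u=np.array([np.cos(np.radians(7.6)),-np.sin(np.radians(7.6)),0]);v=np.array([-u[1],u[0],0])
im={}
ims=[]
for n in('top','side'):
    img,d=med(n,3);cv2.imwrite(f'/tmp/{n}.png',img);P=world(n,d);X,Y,Z=P[...,0],P[...,1],P[...,2]
    g=(X>.35)&(X<.65)&(Y>.18)&(Y<.36)&(Z>.02)&(Z<.075);q=P[g];s=q@u
    s0=np.percentile(s,1)
    b=q[(s<s0+.095)&(s>s0+.01)&(q[:,2]>.03)]
    r=least_squares(lambda p:np.hypot(b@v-p[0]-p[1]*(b@u-.44),b[:,2]-p[2])-.028,[np.median(b@v),0,.033],loss='soft_l1',f_scale=.002)
    print(n,len(b),'s',np.percentile(s,[.5,2,98,99.5]).round(4),'lat,slope,z',r.x.round(4))
    mid=u*(s0+.058)+v*r.x[0]+np.array([0,0,.033]);print(mid.round(4))
    show(n,mid,np.radians(-7.6)+r.x[1])
    c=calibration(n);w=np.array(c['world_to_cam'])@np.r_[mid,1];k=c['intrinsics'];a,e=int(k[0,0]*w[0]/-w[2]+k[0,2]),int(-k[1,1]*w[1]/-w[2]+k[1,2]);print(a,e)
    ims.append(cv2.resize(img[e-40:e+40,a-40:a+40],(400,400),interpolation=cv2.INTER_CUBIC))
import sys
cv2.imwrite('pics/'+sys.argv[1],np.clip(np.hstack(ims)*1.6,0,255).astype('uint8'))
E
python3 bot.py roll2.png
```

```text
6.35 [0.4485 0.4573 0.1343] x [-0.991  0.134 -0.001] y [0.134 0.991 0.002] z [ 0.002  0.002 -1.   ] yang 82.29 w 0.8540500000830595 0.0 [0.55 0.3  0.56]
top 396 s [0.3865 0.388  0.5694 0.5737] lat,slope,z [0.3566 0.0045 0.033 ]
[0.4885 0.2946 0.033 ]
  -94        k     k    k     
  -86    kk   kk   kk    k    
  -78 k   kk    kk   kk   kk  
  -70  kkk  kkkk kkk   kk   kk
  -62  k  kkkk kkkk kkk  kkkk 
  -54 k kkk?g kk?? kkg kkkkk k
  -46 kkW?WWWWWWW WWWW???kk kk
  -38 kgW?WWWWWWWWWWWWW?Wkkkkk
  -30  gWWWWWWWWWWWWWWWWWkgggk
  -22  gWWWWWWWWWWWWWWWWWggggg
  -14 gW?WWWWW?????WWWWW?gggg 
   -6 g?WWWWW?WWWW?WWWWWWggggg
    2 ggW?WWW?WWWW?WWWW?Wggggg
   10 ggW?WWW??WWW?WWWWW?ggggg
   18  gWWWWW??????WWWWWWggggg
   26  gW WWWWWWWWWWWWWW?ggkgg
   34  k WWWWWWWWWW WWWW kkkk 
   42  k?WWW  WWW  WWW  Wkkk k
   50  ???  WWW  WWW  ?W?   kk
   58  k  ?W   ?W   WWW  kkk  
   66  k    ?W   WW   ?     k 
   74   k     W        W     W
192 218
side 326 s [0.3849 0.3865 0.5674 0.5712] lat,slope,z [0.3599 0.0163 0.0342]
[0.4869 0.2982 0.033 ]
 -134                ????     
 -126          g?gg?gk        
 -118 kgggkkggg            ggg
 -110         ggggggggggggg   
 -102 gggggggg      gggggggggg
  -94 ggggggggggggggg   gggggg
  -86 gggggggggggggggggg  gggg
  -78 gggggggggggggggggggggggg
  -70 gggggggggggggggggggggggg
  -62 gggggggggggggggggggggggg
  -54 g??WWWWWWWWW??WWWW?ggggg
  -46 WWWWWWWWWWWWWWWWWWWggggg
  -38  WWWWWWWWWWWWWWWWWWggggg
  -30  WWWWWWWWWWWWWWWWWWggggg
  -22  WWWWWWWWW  WWWWWWWggggg
  -14  WWWWWWWWWWW   WWWWggggg
   -6  WWWWWWWWWWWWWW     gggg
    2         WWWWWWWWWWWg    
   10  WWWWWWW           W???W
   18            WWWWWWWW     
   26        WWWWW            
   34       W                 
268 154
```

View pics/roll2.png

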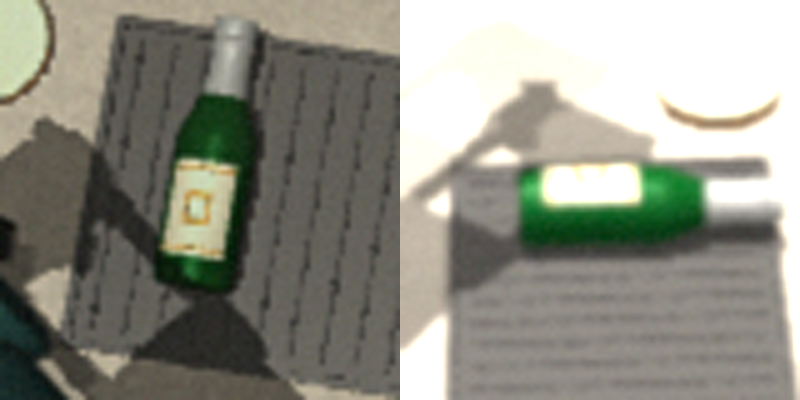

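Roll2: in the top crop the label with its frame at (197,207) is centred on the body, with edges at −50° and about +45°. Side view agrees to within about 5°, so the label faces up. Next: grip the body at (0.4835, 0.297).

```bash
python3 st.py .4835 .2967 .012
```

```text
6.65 [0.4479 0.4535 0.1327] x [-0.991  0.136  0.001] y [ 0.136  0.991 -0.002] z [-0.001 -0.001 -1.   ] yang 82.21 w 0.8476257461704894 0.0 [ 0.19 -0.3  -0.38]
tool shift [-0.0567 -0.1503  0.1209]
```

>>> step_arm(commands=[{"fingers": -1,"dx": -0.02,"dy": -0.05,"roll": 0,"dz": 0},{"fingers": -1,"dx": -0.04,"dy": -0.1,"roll": 0,"dz": 0},{"fingers": -1,"dx": -0.057,"dy": -0.15,"roll": 0,"dz": 0},{"fingers": -1,"dx": -0.057,"dy": -0.15,"roll": 0,"dz": 0.01},{"fingers": -1,"dx": -0.057,"dy": -0.15,"roll": 0,"dz": 0.02}])

```text
time: 7.28
tool_pos: [0.4844, 0.2976, 0.113]
tcp_rot: [0.216, 3.134, 0.001]
wrist_force: [-0.4, 0.3, -0.2]
width: 0.999
grip_force: 0.0
```

```bash
python3 st.py .4835 .2967 .012
```

```text
7.275 [0.4844 0.2976 0.113 ] x [-0.991  0.137 -0.   ] y [0.137 0.991 0.001] z [ 0.     0.001 -1.   ] yang 82.11 w 0.9985556930458152 0.0 [-0.36  0.32 -0.18]
tool shift [ 0.0008 -0.0011  0.101 ]
```

>>> step_arm(commands=[{"fingers": -1,"dx": 0.001,"dy": -0.001,"roll": 0,"dz": 0.04},{"fingers": -1,"dx": 0.001,"dy": -0.001,"roll": 0,"dz": 0.07},{"fingers": -1,"dx": 0.001,"dy": -0.001,"roll": 0,"dz": 0.09},{"fingers": -1,"dx": 0.001,"dy": -0.001,"roll": 0,"dz": 0.1},{"fingers": -1,"dx": 0.001,"dy": -0.001,"roll": 0,"dz": 0.1},{"fingers": -0.5,"dx": 0.001,"dy": -0.001,"roll": 0,"dz": 0.1},{"fingers": -0.4,"dx": 0.001,"dy": -0.001,"roll": 0,"dz": 0.1},{"fingers": -0.3,"dx": 0.001,"dy": -0.001,"roll": 0,"dz": 0.1}], squeeze=25)

```text
time: 8.28
tool_pos: [0.4841, 0.2978, 0.0144]
tcp_rot: [0.213, 3.133, 0.001]
wrist_force: [-1.6, 0.1, 2.6]
width: 0.65
grip_force: 9.1
```

>>> step_arm(commands=[{"fingers": -0.2,"dx": 0,"dy": 0,"roll": 0,"dz": 0},{"fingers": 0,"dx": 0,"dy": 0,"roll": 0,"dz": 0},{"fingers": 0,"dx": 0,"dy": 0,"roll": 0,"dz": 0},{"fingers": 0,"dx": 0,"dy": 0,"roll": 0,"dz": 0}], squeeze=25)

```text
time: 8.78
tool_pos: [0.4841, 0.2978, 0.0145]
tcp_rot: [0.213, 3.133, 0.001]
wrist_force: [-1.0, -1.6, 5.9]
width: 0.648
grip_force: 25.7
```

```bash
python3 st.py .4835 .2967 .012
```

```text
8.775 [0.4841 0.2978 0.0145] x [-0.991  0.135 -0.001] y [0.135 0.991 0.001] z [ 0.001  0.001 -1.   ] yang 82.23 w 0.6477645665130428 25.72891116142273 [-1.01 -1.56  5.9 ]
tool shift [ 0.0004 -0.0012  0.0025]
```

Gripped: 25 N, width 55 mm. Lifting.

>>> step_arm(commands=[{"fingers": 0,"dx": 0,"dy": 0,"roll": 0,"dz": -0.008},{"fingers": 0,"dx": 0,"dy": 0,"roll": 0,"dz": -0.025},{"fingers": 0,"dx": 0,"dy": 0,"roll": 0,"dz": -0.05},{"fingers": 0,"dx": 0,"dy": 0,"roll": 0,"dz": -0.08},{"fingers": 0,"dx": 0,"dy": 0,"roll": 0,"dz": -0.11},{"fingers": 0,"dx": 0,"dy": 0,"roll": 0,"dz": -0.135},{"fingers": 0,"dx": 0,"dy": 0,"roll": 0,"dz": -0.15},{"fingers": 0,"dx": 0,"dy": 0,"roll": 0,"dz": -0.155}], squeeze=30)

```text
time: 9.78
tool_pos: [0.4837, 0.2978, 0.1695]
tcp_rot: [0.213, 3.133, 0.001]
wrist_force: [-0.4, 0.6, -4.6]
width: 0.645
grip_force: 33.2
```

>>> step_arm(commands=[{"fingers": 0,"dx": -0.001,"dy": -0.008,"roll": 0,"dz": 0},{"fingers": 0,"dx": -0.003,"dy": -0.024,"roll": -2,"dz": 0},{"fingers": 0,"dx": -0.007,"dy": -0.05,"roll": -5,"dz": 0},{"fingers": 0,"dx": -0.011,"dy": -0.084,"roll": -8,"dz": 0},{"fingers": 0,"dx": -0.016,"dy": -0.12,"roll": -11,"dz": 0},{"fingers": 0,"dx": -0.021,"dy": -0.155,"roll": -14,"dz": 0},{"fingers": 0,"dx": -0.026,"dy": -0.19,"roll": -17,"dz": 0},{"fingers": 0,"dx": -0.03,"dy": -0.22,"roll": -18,"dz": 0}])

```text
time: 10.78
tool_pos: [0.4819, 0.0736, 0.1666]
tcp_rot: [0.28, -3.126, 0.001]
wrist_force: [0.8, 1.0, -4.2]
width: 0.644
grip_force: 33.2
```

```bash
python3 st.py .4839 -.1822 .17
```

```text
10.775 [0.4819 0.0736 0.1666] x [-0.984 -0.178  0.003] y [-0.178  0.984 -0.   ] z [-0.003 -0.001 -1.   ] yang 100.25 w 0.6436551425178092 33.157262206077576 [ 0.79  0.99 -4.23]
tool shift [ 0.0436 -0.2521 -0.0032]
```

>>> step_arm(commands=[{"fingers": 0,"dx": 0.005,"dy": -0.03,"roll": -1,"dz": 0},{"fingers": 0,"dx": 0.011,"dy": -0.065,"roll": -3,"dz": 0},{"fingers": 0,"dx": 0.018,"dy": -0.105,"roll": -5.7,"dz": 0},{"fingers": 0,"dx": 0.025,"dy": -0.145,"roll": -5.7,"dz": 0},{"fingers": 0,"dx": 0.032,"dy": -0.185,"roll": -5.7,"dz": 0},{"fingers": 0,"dx": 0.038,"dy": -0.22,"roll": -5.7,"dz": 0},{"fingers": 0,"dx": 0.042,"dy": -0.242,"roll": -5.7,"dz": 0},{"fingers": 0,"dx": 0.043,"dy": -0.25,"roll": -5.7,"dz": 0}])

```text
time: 11.78
tool_pos: [0.4841, -0.1792, 0.1668]
tcp_rot: [0.432, -3.109, -0.002]
wrist_force: [0.4, 0.3, -3.6]
width: 0.643
grip_force: 33.2
```

```bash
python3 - <<'E'
from h import *
cam('top');cam('side')
a=cv2.imread('/tmp/top.png')[155:265,270:400];b=cv2.imread('/tmp/side.png')[180:290,230:360]
cv2.imwrite('pics/over.png',np.clip(np.hstack([cv2.resize(i,(400,338),interpolation=cv2.INTER_CUBIC) for i in(a,b)])*1.6,0,255).astype('uint8'))
E
python3 st.py .4839 -.1822 .17
```

```text
11.875 [ 0.4846 -0.1784  0.1672] x [-0.962 -0.273  0.002] y [-0.273  0.962  0.001] z [-0.002  0.001 -1.   ] yang 105.85 w 0.6470088285625964 33.187994956970215 [ 0.33  0.05 -4.99]
tool shift [ 0.0017 -0.0034 -0.0028]
```

View pics/over.png

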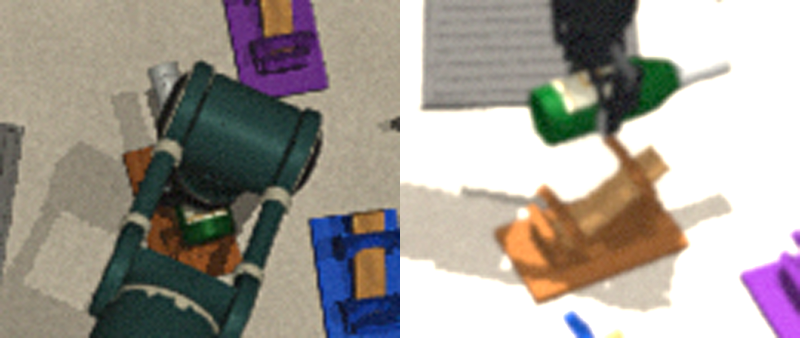

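The picture shows the bottle held level with its label up, over the wooden stand and aligned with it. I'll lower it slowly at a light grip so the upper saddle tilts it.

>>> step_arm(commands=[{"fingers": 0,"dx": 0.001,"dy": -0.003,"roll": 0,"dz": 0.01},{"fingers": 0,"dx": 0.001,"dy": -0.003,"roll": 0,"dz": 0.025},{"fingers": 0,"dx": 0.001,"dy": -0.003,"roll": 0,"dz": 0.04},{"fingers": 0,"dx": 0.001,"dy": -0.003,"roll": 0,"dz": 0.052},{"fingers": 0,"dx": 0.001,"dy": -0.003,"roll": 0,"dz": 0.06},{"fingers": 0,"dx": 0.001,"dy": -0.003,"roll": 0,"dz": 0.064},{"fingers": 0,"dx": 0.001,"dy": -0.003,"roll": 0,"dz": 0.066},{"fingers": 0,"dx": 0.001,"dy": -0.003,"roll": 0,"dz": 0.068}], squeeze=20)

```text
time: 12.88
tool_pos: [0.4858, -0.1815, 0.1007]
tcp_rot: [-0.435, 3.11, -0.001]
wrist_force: [-0.9, -0.4, -3.5]
width: 0.644
grip_force: 33.2
```

```bash
python3 st.py .4839 -.1822 .0805
```

```text
12.875 [ 0.4858 -0.1815  0.1007] x [-0.962 -0.274 -0.001] y [-0.274  0.962 -0.001] z [ 0.001 -0.    -1.   ] yang 105.93 w 0.6442429805270659 33.239999413490295 [-0.86 -0.37 -3.54]
tool shift [ 0.002  -0.0001  0.0202]
```

>>> step_arm(commands=[{"fingers": 0,"dx": 0.001,"dy": 0,"roll": 0,"dz": 0.002},{"fingers": 0,"dx": 0.001,"dy": 0,"roll": 0,"dz": 0.004},{"fingers": 0,"dx": 0.001,"dy": 0,"roll": 0,"dz": 0.006},{"fingers": 0,"dx": 0.001,"dy": 0,"roll": 0,"dz": 0.008}])

```text
time: 13.38
tool_pos: [0.484, -0.1825, 0.0938]
tcp_rot: [0.436, -3.11, 0.002]
wrist_force: [-7.3, -1.8, 7.6]
width: 0.644
grip_force: 34.8
```

>>> step_arm(commands=[{"fingers": 0,"dx": 0,"dy": 0,"roll": 0,"dz": 0.002},{"fingers": 0,"dx": 0,"dy": 0,"roll": 0,"dz": 0.004},{"fingers": 0,"dx": 0,"dy": 0,"roll": 0,"dz": 0.006}])

```text
time: 13.75
tool_pos: [0.4832, -0.1826, 0.0875]
tcp_rot: [0.436, -3.109, 0.002]
wrist_force: [-6.7, -3.3, 5.8]
width: 0.646
grip_force: 36.0
```

```bash
python3 st.py .4839 -.1822 .0805; python3 - <<'E'
from h import *
cam('top');cam('side')
b=cv2.imread('/tmp/side.png')[200:285,240:340]
cv2.imwrite('pics/low.png',np.clip(cv2.resize(b,(600,510),interpolation=cv2.INTER_CUBIC)*1.5,0,255).astype('uint8'))
E
```

```text
13.75 [ 0.4832 -0.1826  0.0875] x [-0.961 -0.275  0.003] y [-0.275  0.961 -0.001] z [-0.002 -0.002 -1.   ] yang 105.97 w 0.6457863400235619 36.03006184101105 [-6.73 -3.25  5.85]
tool shift [-0.0008  0.0002  0.007 ]
```

View pics/low.png

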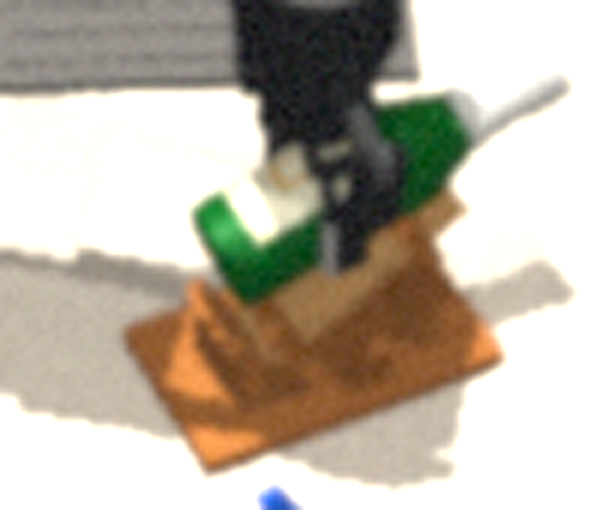

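It is pivoting as planned, with contact forces around 9 N. I'll continue down.

>>> step_arm(commands=[{"fingers": 0,"dx": 0,"dy": 0,"roll": 0,"dz": 0.002},{"fingers": 0,"dx": 0,"dy": 0,"roll": 0,"dz": 0.004},{"fingers": 0,"dx": 0,"dy": 0,"roll": 0,"dz": 0.006},{"fingers": 0,"dx": 0,"dy": 0,"roll": 0,"dz": 0.006}])

```text
time: 14.35
tool_pos: [0.4832, -0.1826, 0.0812]
tcp_rot: [0.436, -3.109, 0.002]
wrist_force: [-7.3, -2.6, 5.0]
width: 0.642
grip_force: 37.8
```

```bash
cat > seat.py <<'E'
from m import *
from scipy.optimize import least_squares
a=np.radians(16);u=np.array([np.cos(a)*np.cos(np.pi/6),np.sin(a)*np.cos(np.pi/6),.5]);v=np.array([-np.sin(a),np.cos(a),0]);w=np.cross(u,v)
seat=np.array([.4772,-.1841,.095])
for n in('top','side'):
    im,d=med(n,3);cv2.imwrite(f'/tmp/{n}.png',im);P=world(n,d);q=(P-seat);h=cv2.cvtColor(im,cv2.COLOR_BGR2HSV)
    s,l,t=q@u,q@v,q@w
    g=(abs(s)<.09)&(abs(l)<.035)&(abs(t)<.045)&(h[...,0]>40)&(h[...,0]<90)&(h[...,1]>100)
    gg=g&(s<.045)&(s>-.055)
    S,L,T=s[gg],l[gg],t[gg]
    r=least_squares(lambda p:np.hypot(L-p[0]-p[1]*S,T-p[2]-p[3]*S)-.028,[0,0,0,0],loss='soft_l1',f_scale=.002)
    sil=(s>.06)&(s<.15)&(abs(l)<.02)&(abs(t)<.03)
    print(n,gg.sum(),'green s',np.percentile(s[g],[1,99]).round(4),'y,yaw,z,pitch(rad)',r.x.round(4),'neck s max',np.percentile(s[sil],99).round(4) if sil.any() else '')
E
python3 st.py .4839 -.1822 .0805;python3 seat.py
```

```text
14.35 [ 0.4832 -0.1826  0.0812] x [-0.961 -0.275  0.002] y [-0.275  0.961 -0.001] z [-0.002 -0.002 -1.   ] yang 105.95 w 0.642285001748883 37.84030079841614 [-7.26 -2.57  5.01]
tool shift [-0.0008  0.0002  0.0007]
top 68 green s [-0.0423 -0.0064] y,yaw,z,pitch(rad) [-0.0025 -0.0184  0.0054 -0.0909] neck s max 0.1437
side 152 green s [-0.0448  0.0808] y,yaw,z,pitch(rad) [ 0.0025 -0.0059  0.0064 -0.0632] neck s max 0.1404
```

Pitch is still about 4° short and z is 6 mm high. It sits about 9 mm up from the ledge. I'll press down further.

>>> step_arm(commands=[{"fingers": 0,"dx": 0,"dy": 0,"roll": 0,"dz": 0.002},{"fingers": 0,"dx": 0,"dy": 0,"roll": 0,"dz": 0.004},{"fingers": 0,"dx": 0,"dy": 0,"roll": 0,"dz": 0.004}])

```text
time: 15.02
tool_pos: [0.4833, -0.1826, 0.0772]
tcp_rot: [0.436, -3.109, 0.002]
wrist_force: [-6.8, -3.3, 5.2]
width: 0.646
grip_force: 39.4
```

```bash
python3 st.py .4772 -.1841 .0765;python3 seat.py
```

```text
15.025 [ 0.4833 -0.1826  0.0772] x [-0.961 -0.275  0.002] y [-0.275  0.961 -0.001] z [-0.002 -0.002 -1.   ] yang 105.95 w 0.6464914289392061 39.36498820781708 [-6.8  -3.26  5.17]
tool shift [0.0063 0.0002 0.0007]
top 60 green s [-0.0472 -0.0052] y,yaw,z,pitch(rad) [-0.0024  0.003   0.007   0.1606] neck s max 0.1409
side 154 green s [-0.0492  0.0779] y,yaw,z,pitch(rad) [ 0.0019 -0.028   0.0024  0.006 ] neck s max 0.1386
```

>>> step_arm(commands=[{"fingers": 0,"dx": 0.001,"dy": 0,"roll": 0,"dz": 0.0015},{"fingers": 0,"dx": 0.002,"dy": 0,"roll": 0,"dz": 0.0025},{"fingers": 0,"dx": 0.003,"dy": 0,"roll": 0,"dz": 0.0035},{"fingers": 0,"dx": 0.004,"dy": 0,"roll": 0,"dz": 0.004},{"fingers": 0,"dx": 0.004,"dy": 0,"roll": 0,"dz": 0.004}])

```text
time: 15.95
tool_pos: [0.4834, -0.1827, 0.0761]
tcp_rot: [-0.434, 3.106, -0.002]
wrist_force: [-2.6, 5.8, 15.4]
width: 0.645
grip_force: 40.7
```

```bash
python3 st.py .4772 -.1841 .0765;python3 seat.py
```

```text
15.95 [ 0.4834 -0.1827  0.0761] x [-0.962 -0.274 -0.005] y [-0.274  0.962 -0.002] z [ 0.006 -0.    -1.   ] yang 105.9 w 0.6448075289366357 40.72206437587738 [-2.64  5.8  15.44]
tool shift [ 0.0063  0.0004 -0.0004]
top 66 green s [-0.0472 -0.0055] y,yaw,z,pitch(rad) [-0.0018  0.0138  0.0025  0.0754] neck s max 0.1408
side 157 green s [-0.0502  0.0778] y,yaw,z,pitch(rad) [0.0024 0.0003 0.0011 0.0169] neck s max 0.1373
```

Upward force of 15 N, so it is seated in both saddles at about 7 mm up from the ledge. I'll ease it down the slope while unloading a little.

>>> step_arm(commands=[{"fingers": 0,"dx": 0.002,"dy": 0,"roll": 0,"dz": -0.001},{"fingers": 0,"dx": 0.003,"dy": 0,"roll": 0,"dz": -0.001},{"fingers": 0,"dx": 0.004,"dy": 0,"roll": 0,"dz": -0.001},{"fingers": 0,"dx": 0.005,"dy": 0,"roll": 0,"dz": -0.001}])

```text
time: 16.75
tool_pos: [0.4769, -0.1843, 0.0736]
tcp_rot: [-0.434, 3.109, -0.001]
wrist_force: [5.9, 1.6, -1.5]
width: 0.645
grip_force: 38.9
```

```bash
python3 st.py .4772 -.1841 .0765;python3 seat.py
```

```text
16.75 [ 0.4769 -0.1843  0.0736] x [-0.962 -0.274 -0.003] y [-0.274  0.962 -0.001] z [ 0.003 -0.    -1.   ] yang 105.9 w 0.644643253560883 38.943235874176025 [ 5.9   1.6  -1.46]
tool shift [-0.0003  0.0001 -0.0029]
top 66 green s [-0.0536 -0.0117] y,yaw,z,pitch(rad) [-0.0038 -0.0575  0.0054  0.0868] neck s max 0.1348
side 151 green s [-0.057   0.0702] y,yaw,z,pitch(rad) [ 0.0025 -0.0006  0.0021 -0.002 ] neck s max 0.1309
```

It slid to the ledge: base at about −57 mm, pitch and z near 0. I'll release slowly and then rise.

>>> step_arm(commands=[{"fingers": -0.3,"dx": -0.001,"dy": 0,"roll": 0,"dz": 0},{"fingers": -0.35,"dx": -0.001,"dy": 0,"roll": 0,"dz": 0},{"fingers": -0.45,"dx": -0.001,"dy": 0,"roll": 0,"dz": 0},{"fingers": -0.6,"dx": -0.001,"dy": 0,"roll": 0,"dz": 0},{"fingers": -0.8,"dx": -0.001,"dy": 0,"roll": 0,"dz": 0},{"fingers": -0.9,"dx": -0.001,"dy": 0,"roll": 0,"dz": 0},{"fingers": -0.9,"dx": -0.001,"dy": 0,"roll": 0,"dz": 0}])

```text
time: 17.92
tool_pos: [0.4766, -0.1837, 0.0733]
tcp_rot: [0.435, -3.111, -0.0]
wrist_force: [0.8, -0.3, 0.0]
width: 0.954
grip_force: 0.0
```

>>> step_arm(commands=[{"fingers": -0.9,"dx": 0,"dy": 0,"roll": 0,"dz": -0.01},{"fingers": -0.9,"dx": 0,"dy": 0,"roll": 0,"dz": -0.03},{"fingers": -0.9,"dx": 0,"dy": 0,"roll": 0,"dz": -0.06},{"fingers": -0.9,"dx": 0,"dy": 0,"roll": 0,"dz": -0.1},{"fingers": -0.9,"dx": 0,"dy": 0,"roll": 0,"dz": -0.14},{"fingers": -0.9,"dx": 0.05,"dy": 0.03,"roll": 0,"dz": -0.16},{"fingers": -0.9,"dx": 0.08,"dy": 0.09,"roll": 0,"dz": -0.16},{"fingers": -0.9,"dx": 0.08,"dy": 0.15,"roll": 0,"dz": -0.16}])

```text
time: 18.92
tool_pos: [0.3576, -0.0627, 0.2343]
tcp_rot: [-0.429, 3.11, -0.001]
wrist_force: [0.9, 1.9, -0.3]
width: 0.951
grip_force: 0.0
```

```bash
python3 seat.py; python3 st.py; python3 - <<'E'
from h import *
a=cv2.imread('/tmp/top.png')[185:260,285:385];b=cv2.imread('/tmp/side.png')[200:275,245:345]
cv2.imwrite('pics/done.png',np.clip(np.hstack([cv2.resize(i,(400,300),interpolation=cv2.INTER_CUBIC) for i in(a,b)])*1.4,0,255).astype('uint8'))
E
```

```text
top 154 green s [-0.0539  0.0739] y,yaw,z,pitch(rad) [-0.0017 -0.0032 -0.0003  0.    ] neck s max 0.1332
side 328 green s [-0.0577  0.0694] y,yaw,z,pitch(rad) [ 0.0023 -0.0009  0.0007 -0.0026] neck s max 0.1307
19.225 [ 0.3597 -0.0637  0.234 ] x [-0.962 -0.275 -0.001] y [-0.275  0.962 -0.001] z [ 0.001 -0.001 -1.   ] yang 105.94 w 0.9499090934869201 0.0 [ 0.16 -0.15 -0.23]
```

View pics/done.png

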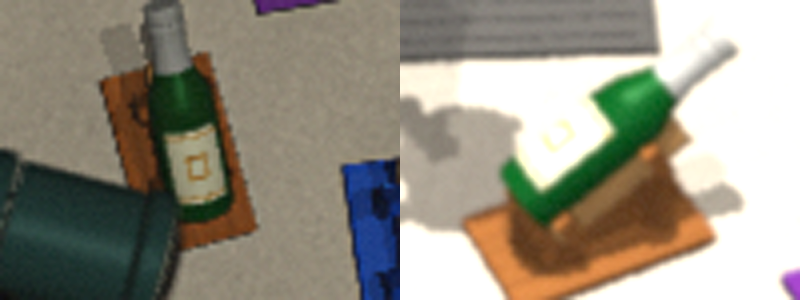

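The bottle lies in both saddles, aligned within 1–2 mm. I'll check the label's roll numerically before handing in.

```bash
python3 - <<'E'
from h import *
a=np.radians(16);u=np.array([np.cos(a)*np.cos(np.pi/6),np.sin(a)*np.cos(np.pi/6),.5]);v=np.array([-np.sin(a),np.cos(a),0]);w=np.cross(u,v)
for n,off in(('top',-.0017),('side',.0023)):
    mid=np.array([.4772,-.1841,.095])+off*v
    im=cv2.imread(f'/tmp/{n}.png');h=cv2.cvtColor(im,cv2.COLOR_BGR2HSV);c=calibration(n);K=c['intrinsics'];T=np.linalg.inv(c['world_to_cam'])
    y,x=np.mgrid[:420,:560];D=np.stack([(x-K[0,2])/K[0,0],-(y-K[1,2])/K[1,1],-np.ones(x.shape)],-1)@T[:3,:3].T
    o=T[:3,3]-mid;A=(D@v)**2+(D@w)**2;B=(D@v)*(o@v)+(D@w)*(o@w);q=B**2-A*((o@v)**2+(o@w)**2-.028**2)
    t=(-B-np.sqrt(np.where(q>0,q,np.nan)))/A;H=o+t[...,None]*D;s=H@u;ph=np.degrees(np.arctan2(H@v,H@w))
    ok=(abs(s)<.025)&(q>0)
    for b in range(-90,91,6):
        k=ok&(abs(ph-b)<3)
        if k.any(): print(n,b,k.sum(),'white',np.mean(h[k][:,1]<110).round(2),'brass',np.mean((abs(ph-b)<3)[k]&(h[k][:,0]<25)&(h[k][:,1]>75)&(h[k][:,1]<200)).round(2))
E
```

```text
top -78 1 white 0.0 brass 1.0
top -66 3 white 0.0 brass 1.0
top -60 5 white 0.0 brass 0.2
top -54 6 white 0.67 brass 0.0
top -48 6 white 1.0 brass 0.0
top -42 7 white 0.86 brass 0.14
top -36 9 white 1.0 brass 0.0
top -30 10 white 1.0 brass 0.1
top -24 11 white 1.0 brass 0.09
top -18 10 white 0.9 brass 0.4
top -12 10 white 0.6 brass 0.4
top -6 12 white 0.67 brass 0.5
top 0 14 white 0.79 brass 0.21
top 6 10 white 0.8 brass 0.3
top 12 13 white 0.77 brass 0.38
top 18 10 white 0.5 brass 0.6
top 24 13 white 0.92 brass 0.31
top 30 11 white 1.0 brass 0.09
top 36 12 white 1.0 brass 0.17
top 42 10 white 1.0 brass 0.2
top 48 8 white 1.0 brass 0.0
top 54 8 white 1.0 brass 0.0
top 60 8 white 0.62 brass 0.0
top 66 5 white 0.2 brass 0.0
top 72 5 white 0.0 brass 0.0
top 78 5 white 0.2 brass 0.0
top 84 2 white 0.5 brass 0.0
top 90 1 white 1.0 brass 0.0
side -90 11 white 0.0 brass 0.0
side -84 11 white 0.0 brass 0.0
side -78 13 white 0.0 brass 0.0
side -72 15 white 0.0 brass 0.0
side -66 17 white 0.0 brass 0.0
side -60 17 white 0.0 brass 0.0
side -54 17 white 0.53 brass 0.0
side -48 19 white 1.0 brass 0.0
side -42 19 white 1.0 brass 0.05
side -36 17 white 1.0 brass 0.0
side -30 19 white 1.0 brass 0.0
side -24 16 white 1.0 brass 0.0
side -18 19 white 1.0 brass 0.0
side -12 16 white 1.0 brass 0.19
side -6 15 white 1.0 brass 0.2
side 0 14 white 1.0 brass 0.14
side 6 12 white 1.0 brass 0.17
side 12 12 white 1.0 brass 0.17
side 18 10 white 1.0 brass 0.3
side 24 8 white 1.0 brass 0.12
side 30 6 white 1.0 brass 0.0
side 36 3 white 1.0 brass 0.0
side 42 4 white 1.0 brass 0.0
side 48 1 white 1.0 brass 0.0
```

The label is up within about 5°. Handing in.

```bash
python3 -c "
from workcell import *
print(finish_job())"
```

```text
the job is handed in; nothing more can be done
None
```

The bottle was rolled label-up, laid in the wooden stand and let go, and the job is handed in. By camera it lies in both saddles with its base at the foot ledge and its label within about 5° of the top; no verdict came back.

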